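# Push the vial carrier round the curved lane to its reader

## Task

On the sample loading deck, push the round carrier that holds the slim vial along its own lane, round the corner between the curved rails, until it is fully home against the reader block at the end of that lane. Push it gently from behind with the gripper: do not grip it, lift it or tip it. Leave the other carrier, with the wide specimen pot, where it stands.

Things in the scene. Friction and masses are not known exactly. Their poses are not given: they have to be found in the camera images.
- deck: Fixed grey plate 260 (x) by 500 (y) by 4 mm with two lanes mirrored about y = 0; origin: centre of its underside, on the desk; x leads away from the robot along the lanes' first straights, z up. Centreline of the +y lane, in mm in deck x, y: straight (-120, 60) to (-10, 60), quarter circle of radius 75 about (-10, 135) to (65, 135), straight in +y to the reader. The -y lane: the same with y negated.
- left_home (a point): Where the axis of a carrier fully home in the +y lane meets the desk: deck (65, 190) mm; in the -y lane home is (65, -190). There the puck touches the lane's white reader block, 90 (x) by 30 (y) mm, 56 mm high above the desk, its face at deck y = 217 (or -217). Lane rails: 10 mm round steel rod on both sides, 62 mm clear between them, tops 16 mm above the desk.
- vial_carrier_mid (a point): Centre, half-way up, of the carrier with the slim vial: upright round blue plastic puck, 54 mm diameter, 40 mm high, 0.1 to 0.21 kg, with a 16 mm glass vial (19 mm white cap) rising 28 mm from its top. It stands loose on the deck in the first straight of either lane, 4 mm play to each rail; underside 4, puck top 44, cap top 72 mm above the desk. Slick plastic.
- pot_carrier_mid (a point): Centre, half-way up, of the other carrier: the same blue puck, 54 mm diameter, 40 mm high, but with a wide, squat specimen pot (42 mm white lid, rising 21 mm) on top. It stands in the first straight of the other lane and must stay there.
Not all that is in view belongs to the job. Leave any yellow look-alike of the part that bears vial_carrier_mid alone.

How it is judged (in metres and radians):
At the end, for the whole second after the job is handed in: The vial carrier stands upright (within 8 degrees) on the deck at the end of its lane, within 15 mm of being home against the reader block and within 15 mm of the lane's centreline (x of vial_carrier_mid in the frame of deck between 0.05 and 0.08 m and (y of vial_carrier_mid in the frame of deck above 0.175 m or y of vial_carrier_mid in the frame of deck below -0.175 m) and z of vial_carrier_mid in the frame of deck below 0.032 m and angle between vial_carrier_mid's own z axis and vertical below 0.15 rad); the robot touches nothing.
It fails at once if the vial carrier is lifted more than 12 mm off the deck (height (world z) of vial_carrier_mid above 0.036 m).
It fails at once if the vial carrier is tipped by more than 25 degrees (angle between vial_carrier_mid's own z axis and vertical above 0.44 rad).
It fails at once if the vial carrier is gripped or shoved with more than 30 N (contact force between the fingers and vial_carrier above 30 N).
It fails at once if the pot carrier is moved more than 15 mm (distance of pot_carrier_mid from where it was at the start of the episode above 0.015 m).
It also fails if it takes over 40 s, if anything falls off the work surface, if the arm or the gripper's body presses on something with over 40 N, if the wrist force passes 120 N, or if a joint passes its speed limit or range.

## Robot

A 6-joint arm with a two-finger parallel gripper is mounted at the origin on the work surface. World frame = base frame: x ahead of the robot, y to its left, z up, the work surface at z = 0. Lengths are in mm, angles in degrees, forces in N, time in s.
With the tool pointing down it reaches from about 325 to 775 mm from the base axis. Payload 5.5 kg.
Tool frame: the origin (TCP) lies on the centre line of the jaws, within the pads' length; the fingertips stand 11 mm ahead of it and the grasp point (between the pads) lies 8 mm behind it; z points along the fingers, y is the line along which they close (so a half turn about z gives the same grasp; the last joint's range is limited). The gripper opens to 85 mm and grips with 20 to 120 N. Pads are 22 mm wide; open, the fingers measure 114 mm over their backs; the gripper's body (76 mm by 85 mm) begins 54 mm behind the grasp point. The pads swing forward as they close: fully open they stand 13 mm farther back than shut.
Start: joints at [69.689, 5.22, 70.514, -0, 104.267, -3.249], TCP at [176.055, 573.604, 242.275] pointing down, gripper open.
Joint ranges: [-164.24, 164.24], [-49.07, 125.15], [9.68, 141.18], [-86.29, 266.29], [3.28, 154.24], [-151.56, 151.56]. Speed limits (degrees/s): [147.25, 147.25, 172.46, 180, 180, 180].

## Interface

Orientations are given as [roll, pitch, yaw] about the fixed x, y, z axes, in that order (R = Rz(yaw) Ry(pitch) Rx(roll)).
In Python, from bench import r, eyes, workorder gives the robot as it stands.
- The arm moves only by the tool move_arm, never from a script. Its argument "deltas" is text: rows parted by semicolons, each of 7 numbers parted by spaces: the opening, from 0 (shut) to 1 (fully open), then the shift along the tool's x, y, z in cm, then the turn, a rotation vector about the tool's x, y, z in degrees. A call has 1 to 10 rows; each row is the pose to reach, as a shift and turn from the pose commanded when the call began, along the tool's axes at that moment; what a row does not reach only later rows make up. A row lasts 1/12 s, in which the tool goes at most 41.7 mm and 7.16 degrees, less where a joint would pass 70% of its speed; a pose out of reach is approached as far as the arm can. A call with a gripper value outside its range is refused whole. The fingers move at their own pace and stop on an object; "newtons" is the grip in N (left out, the last holds). Time passes only in rows, so rows that repeat a pose let the fingers close. It gives the time, the measured TCP pose, the force, the opening and the grip force at its end, in the units of the state.
- r.observe(): the state, without advancing time (a new reading comes with each control period).
- eyes.get_image(name): name is "side" or "top"; returns (picture, depth): 480x640x3 uint8, blue, green, red; 480x640 float32, mm along the optical axis (not along the pixel's ray), 0 where there is no reading.
- eyes.camera_params(name): a dict with "camera_matrix" (3x3 intrinsics, pixels), "rvec" (rotation vector, rad) and "tvec" (3), from world to camera coordinates, as OpenCV has them. Camera axes: x right, y down, z forward; pixel columns grow to the right and rows downward; lengths in mm; the calibration is good to about 2 mm. A picture is of the moment at which its call begins. camera_params takes no time and is no camera call.
- workorder.sign_off(): hands the job in; it is judged then, once.
The state is a dict: "t": time; "qpos": joint angles; "joint_velocities": joint speeds; "tau": joint torques, N m; "eef_pos": TCP position; "orientation": TCP orientation; "wrist_force": force on the tool from outside, world axes, zero at the start; "torque": the same for the moment, N m; "opening": opening from 0.0 (shut) to 1.0 (fully open); "gripper_force": force on a finger pad.
Only numpy, scipy, OpenCV 4.12 (cv2) and the standard library are available. Lean on these libraries where they do the work, as an engineer would, in place of code of your own. Each camera call takes 0.05 s, during which the arm holds its last target. There are 200 camera calls.

## Working session

There is one attempt and no reset: what is moved stays moved. The work goes in short steps, Python scripts to look and compute and a tool call to move; the robot and the scene stay as the last step left them, time stands still between calls to the robot, and variables do not carry over. Pictures are saved under pics/ and viewed, at most 10 in all, crops included, and the job is handed in when it is done.

Besides the shell and the picture viewer there is one more tool, called after "Call:" as a command line: name --argument value ..., lists and objects as JSON in quotes. move_arm: Moves the arm, as the interface text tells. Its arguments: {"type":"object","properties":{"deltas":{"type":"string"},"newtons":{"type":"number"}},"required":["deltas"]}

```bash
mkdir -p pics; python3 - <<'E'
from bench import r,eyes
import cv2,numpy as np
for n in("top","side"):
    im,d=eyes.get_image(n); cv2.imwrite(f"pics/{n}0.png",im); np.save(f"{n}0.npy",d); p=eyes.camera_params(n)
    R=cv2.Rodrigues(np.array(p["rvec"],float))[0]; print(n,p["camera_matrix"],(-R.T@np.array(p["tvec"]).ravel()).round(),R.round(2))
print(r.observe())
E
```

```text
top [[466.84597102   0.         317.41161582]
 [  0.         466.84597102 233.27526844]
 [  0.           0.           1.        ]] [425.  42. 812.] [[-0.02 -1.   -0.04]
 [-1.    0.02 -0.08]
 [ 0.09  0.04 -1.  ]]
side [[610.4541532    0.         314.2687892 ]
 [  0.         610.4541532  249.81490599]
 [  0.           0.           1.        ]] [ 135. -405.  620.] [[ 0.82 -0.57 -0.01]
 [-0.41 -0.58 -0.7 ]
 [ 0.4   0.58 -0.71]]
{'t': 0.1, 'qpos': array([ 6.96901947e+01,  5.26036717e+00,  7.05753598e+01,  1.24737796e-03,
        1.04266947e+02, -3.24858070e+00]), 'joint_velocities': array([-0.1039964 , -0.04758143, -0.24882723, -0.02047818,  0.02119032,
        0.1331377 ]), 'tau': array([ 1.40169683e-03, -4.60217607e+01, -4.19219863e+01, -1.98008179e-04,
        1.06169359e-02, -8.99132630e-06]), 'eef_pos': array([175.94916688, 573.37796145, 241.24374721]), 'orientation': array([-1.79897559e+02, -7.02584732e-03,  1.62939075e+02]), 'wrist_force': array([ 0.34750718,  0.03709018, -0.64354767]), 'torque': array([-0.03971784,  0.00196075,  0.02368234]), 'gripper_force': 0.0, 'opening': 0.9996648647584616}
```

View pics/top0.png

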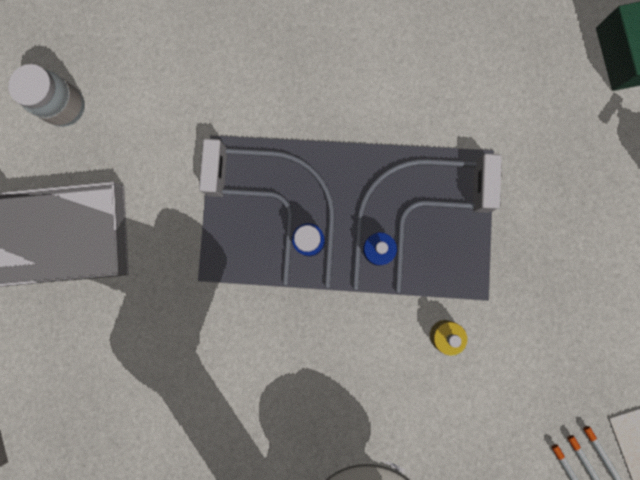

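View pics/side0.png

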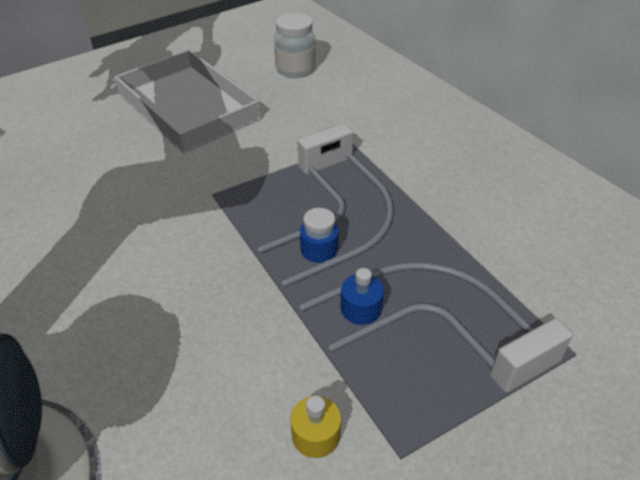

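The top view shows three pucks. The blue one at (380,248) has a slim vial, the blue one at (308,239) has a wide pot, and the yellow look-alike at (450,338) is off the deck. The target is the one at (380,248), in the -y lane (image right). I'll confirm it in an enlarged crop and read the deck corners there.

```bash
python3 - <<'E'
import cv2
im=cv2.imread("pics/top0.png")[125:310,190:510]
cv2.imwrite("pics/crop1.png",cv2.resize(im,None,fx=2.5,fy=2.5,interpolation=cv2.INTER_CUBIC))
E
```

```text
(no output)
```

View pics/crop1.png

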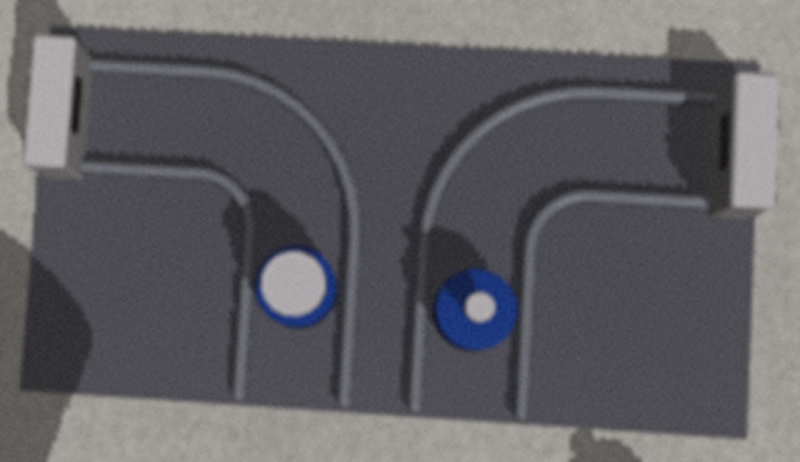

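The crop confirms it: slim cap on the blue puck at crop (476,309), wide pot at (295,286). Deck corners are at crop (22,389), (746,437), (757,62) and (50,28).

```bash
cat > h.py <<'E'
import cv2,numpy as np
from bench import r,eyes
def back(name,uv,z):
    p=eyes.camera_params(name);K=np.array(p["camera_matrix"]);R=cv2.Rodrigues(np.array(p["rvec"],float))[0];t=np.array(p["tvec"],float).ravel()
    c=-R.T@t; d=R.T@np.linalg.inv(K)@np.array([*uv,1.]); return c+d*(z-c[2])/d[2]
E
python3 - <<'E'
from h import *
px=lambda c:((c[0]+.5)/2.5-.5+190,(c[1]+.5)/2.5-.5+125)
A=np.array([back("top",px(c),4)[:2] for c in[(22,389),(746,437),(757,62),(50,28)]])
D=np.array([[-130,250],[-130,-250],[130,-250],[130,250]],float)
for i in range(4):print(np.linalg.norm(A[i]-A[i-1]).round(1),A[i].round(1))
# rigid fit
a=A-A.mean(0); th=np.arctan2((D[:,0]*a[:,1]-D[:,1]*a[:,0]).sum(),(D*a).sum()); R=np.array([[np.cos(th),-np.sin(th)],[np.sin(th),np.cos(th)]]);o=A.mean(0)
print("deck",o.round(1),np.degrees(th).round(2),(A-o-D@R.T).round(1).tolist())
np.savez("deck.npz",o=o,R=R,th=th)
for n,c,z in[("puck",(476,309),44),("cap",(480,307),72),("pot",(294,284),65),("rdrR near",(775,208),56),("rdrR far",(775,73),56)]:
    w=back("top",px(c),z)[:2];print(n,w.round(1),(R.T@(w-o)).round(1))
# check with side image: puck cap ~ (363.5,275) z72
w=back("side",(363.5,274),72)[:2];print("side cap",w,R.T@(w-o))
E
```

```text
257.2 [416.7 282.4]
497.5 [ 376.  -213.4]
259.1 [ 634.3 -233.4]
498.1 [673.2 263.2]
deck [525.   24.7] -4.53 [[1.5, -1.8], [0.3, 0.8], [-0.6, 1.4], [-1.2, -0.4]]
puck [464.2 -30.2] [-56.3 -59.6]
cap [464.  -30.1] [-56.5 -59.5]
pot [481.5  87.7] [-48.3  59.4]
rdrR near [ 524.9 -222.4] [  19.4 -246.3]
rdrR far [ 613.2 -226.8] [ 107.8 -243.8]
side cap [463.80602226 -31.2208004 ] [-56.60907104 -60.57784345]
```

```bash
cat > plan.py <<'E'
import numpy as np
from scipy.spatial.transform import Rotation as Ro
D=np.load("deck.npz"); L=37.  # puck centre to TCP
def lane(s):  # -y lane, s=0 at deck x=-120
    if s<110: return np.array([-120+s,-60.])
    a=(s-110)/75
    if a<np.pi/2: return np.array([-10+75*np.sin(a),-135+75*np.cos(a)])
    return np.array([65,-135-(s-110-75*np.pi/2)])
def pose(s,z,back=0):  # TCP pose for puck at arc s
    p=lane(s); lo=min((u for u in np.arange(s-60,s,.05) if np.linalg.norm(lane(u)-p)<=L+back),default=s)
    q=lane(lo); v=D["R"]@(p-q); w=D["o"]+D["R"]@q
    return [*w,z,np.degrees(np.arctan2(v[1],v[0]))+180]   # push along -x of the tool
def rows(c,ts,g=0):
    R0=Ro.from_euler("xyz",[180,0,c[3]],degrees=True); out=[]
    for t in ts:
        d=R0.inv().apply(np.array(t[:3])-c[:3])/10
        w=(R0.inv()*Ro.from_euler("xyz",[180,0,t[3]],degrees=True)).as_rotvec(degrees=True)
        out.append("%g %.2f %.2f %.2f 0 0 %.1f"%(g,*d,w[2]))
    return "; ".join(out)
E
python3 - <<'E'
from plan import *
c=[176.055,573.604,242.275,162.938]
a=pose(63.6,120,back=18);b=pose(63.6,34,back=18)
print(a);print(rows(c,[a]));print(rows(a,[b]))
E
```

```text
[np.float64(409.2819711579376), np.float64(-26.31865213391351), 120, np.float64(175.46725438037393)]
0 -39.90 -50.51 12.23 0 0 -12.5
0 0.00 -0.00 8.60 0 0 0.0
```

Call:
move_arm --deltas "0 -39.9 -50.5 12.2 0 0 -12.5; 0 -39.9 -50.5 12.2 0 0 -12.5; 0 -39.9 -50.5 12.2 0 0 -12.5; 0 -39.9 -50.5 12.2 0 0 -12.5; 0 -39.9 -50.5 12.2 0 0 -12.5; 0 -39.9 -50.5 12.2 0 0 -12.5; 0 -39.9 -50.5 12.2 0 0 -12.5; 0 -39.9 -50.5 12.2 0 0 -12.5; 0 -39.9 -50.5 12.2 0 0 -12.5; 0 -39.9 -50.5 12.2 0 0 -12.5" --newtons 20

```text
t: 0.93
eef_pos: [324.4, 190.2, 164.0]
orientation: [180.0, 0.0, 175.5]
wrist_force: [0.7, 0.7, -0.0]
opening: -0.002
gripper_force: 0.0
```

Call:
move_arm --deltas "0 -10.2 -21 4.4 0 0 0; 0 -10.2 -21 4.4 0 0 0; 0 -10.2 -21 4.4 0 0 0; 0 -10.2 -21 4.4 0 0 0; 0 -10.2 -21 4.4 0 0 0; 0 -10.2 -21 4.4 0 0 0; 0 -10.2 -21 4.4 0 0 0; 0 -10.2 -21 4.4 0 0 0; 0 -10.2 -21 4.4 0 0 0; 0 -10.2 -21 4.4 0 0 0"

```text
t: 1.77
eef_pos: [409.3, -24.5, 120.9]
orientation: [180.0, 0.0, 175.5]
wrist_force: [0.5, -0.7, 0.2]
opening: -0.004
gripper_force: 0.0
```

Call:
move_arm --deltas "0 0 -0.2 3 0 0 0; 0 0 -0.2 5.5 0 0 0; 0 0 -0.2 7.5 0 0 0; 0 0 -0.2 8.7 0 0 0; 0 0 -0.2 8.7 0 0 0; 0 0 -0.2 8.7 0 0 0"

```text
t: 2.27
eef_pos: [409.2, -26.7, 34.0]
orientation: [180.0, -0.0, 175.5]
wrist_force: [0.2, 0.7, 0.3]
opening: -0.001
gripper_force: 0.0
```

```bash
python3 - <<'E'
from h import *; from plan import *
im,d=eyes.get_image("side"); cv2.imwrite("pics/s1.png",cv2.resize(im[180:420,220:520],None,fx=2.5,fy=2.5,interpolation=cv2.INTER_CUBIC))
s=r.observe();e=s["eef_pos"];c=[*e,s["orientation"][2]];print(c,s["wrist_force"])
print("fwd to contact first 10 rows")
ts=[pose(63.6,e[2],back=b) for b in(12,8,4,0)]+[pose(63.6+i*4,e[2]) for i in range(1,7)]
print(rows(c,ts))
E
```

```text
[np.float64(409.8623048327097), np.float64(-26.948531920970915), np.float64(34.98257273482581), np.float64(175.50315057791755)] [0.77814918 0.93801287 0.60205012]
fwd to contact first 10 rows
0 -0.54 0.06 0.00 0 0 0.0; 0 -0.94 0.06 0.00 0 0 0.0; 0 -1.34 0.06 0.00 0 0 0.0; 0 -1.74 0.06 0.00 0 0 0.0; 0 -2.14 0.06 0.00 0 0 0.0; 0 -2.53 0.06 0.00 0 0 0.0; 0 -2.93 0.06 0.00 0 0 0.0; 0 -3.33 0.06 0.00 0 0 0.0; 0 -3.73 0.06 0.00 0 0 0.0; 0 -4.13 0.06 0.00 0 0 0.0
```

View pics/s1.png

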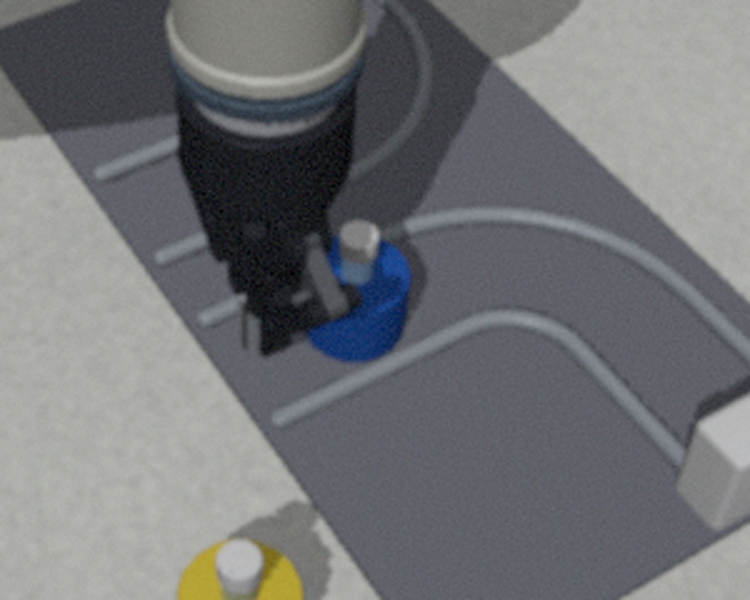

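The shut fingers are in the lane behind the puck (crop (265,340)), clear of the rails, and the puck at (357,300) is untouched. Next is the push.

Call:
move_arm --deltas "0 -0.5 0.05 0 0 0 0; 0 -0.9 0.05 0 0 0 0; 0 -1.3 0.05 0 0 0 0; 0 -1.7 0.05 0 0 0 0; 0 -2.1 0.05 0 0 0 0; 0 -2.5 0.05 0 0 0 0; 0 -2.9 0.05 0 0 0 0; 0 -3.3 0.05 0 0 0 0; 0 -3.7 0.05 0 0 0 0; 0 -4.1 0.05 0 0 0 0"

```text
t: 3.15
eef_pos: [450.5, -30.2, 33.6]
orientation: [180.0, -0.0, 175.4]
wrist_force: [-0.3, 0.7, 0.0]
opening: -0.002
gripper_force: 0.3
```

```bash
cat > step.py <<'E'
import sys; from h import *; from plan import *
s0,n,st=map(float,sys.argv[1:4])
im,d=eyes.get_image("top"); m=cv2.inRange(cv2.cvtColor(im,cv2.COLOR_BGR2HSV),(105,120,40),(130,255,255))
m[:,:330]=0
n_,lab,stt,cen=cv2.connectedComponentsWithStats(m)
for i in range(1,n_):
    if stt[i,4]>60: w=back("top",cen[i],44)[:2]; print("blue",stt[i,4],(D["R"].T@(w-D["o"])).round(1))
s=r.observe();e=s["eef_pos"];c=[*e,s["orientation"][2]];print("tcp deck",(D["R"].T@(e[:2]-D["o"])).round(1),e.round(1),c[3],s["wrist_force"].round(1))
print(rows([*e[:2],34.3,c[3]],[pose(s0+i*st,34.3) for i in range(1,int(n)+1)]))
if len(sys.argv)>4: cv2.imwrite(sys.argv[4],im)
E
python3 step.py 87.6 10 4
```

```text
tcp deck [-69.4 -60.6] [451.1 -30.3  33.7] 175.433409561329 [ 0.1 -0.8  0.2]
0 -0.40 0.06 0.00 0 0 -0.0; 0 -0.80 0.06 0.00 0 0 -0.0; 0 -1.20 0.06 0.00 0 0 -0.0; 0 -1.60 0.06 0.00 0 0 -0.0; 0 -2.00 0.06 0.00 0 0 -0.0; 0 -2.40 0.06 0.00 0 0 -0.0; 0 -2.80 0.06 0.00 0 0 0.3; 0 -3.20 0.06 0.00 0 0 0.9; 0 -3.59 0.06 0.00 0 0 1.9; 0 -3.99 0.06 0.00 0 0 3.2
```

Call:
move_arm --deltas "0 -0.4 0.05 0 0 0 0; 0 -0.8 0.05 0 0 0 0; 0 -1.2 0.05 0 0 0 0; 0 -1.6 0.05 0 0 0 0; 0 -2 0.05 0 0 0 0; 0 -2.4 0.05 0 0 0 0; 0 -2.8 0.05 0 0 0 0.3; 0 -3.2 0.05 0 0 0 0.9; 0 -3.6 0.05 0 0 0 1.9; 0 -4 0.05 0 0 0 3.2"

```text
t: 4.03
eef_pos: [490.5, -32.9, 33.7]
orientation: [180.0, -0.0, 172.1]
wrist_force: [-0.8, 0.1, -1.0]
opening: -0.001
gripper_force: 0.2
```

```bash
python3 step.py 127.6 10 4; python3 - <<'E'
from h import *
im,d=eyes.get_image("side"); cv2.imwrite("pics/s2.png",cv2.resize(im[180:420,280:580],None,fx=2.5,fy=2.5,interpolation=cv2.INTER_CUBIC))
E
```

```text
tcp deck [-29.3 -60.1] [491.  -32.9  33.8] 172.03165502236234 [-0.5 -0.5  0.9]
0 -0.38 0.04 0.00 0 0 1.4; 0 -0.77 0.06 0.00 0 0 3.3; 0 -1.16 0.08 0.00 0 0 5.5; 0 -1.55 0.11 0.00 0 0 8.1; 0 -1.95 0.13 0.00 0 0 11.0; 0 -2.35 0.14 0.00 0 0 14.1; 0 -2.75 0.13 0.00 0 0 17.1; 0 -3.15 0.10 0.00 0 0 20.2; 0 -3.55 0.05 0.00 0 0 23.2; 0 -3.94 -0.02 -0.00 0 0 26.3
```

View pics/s2.png

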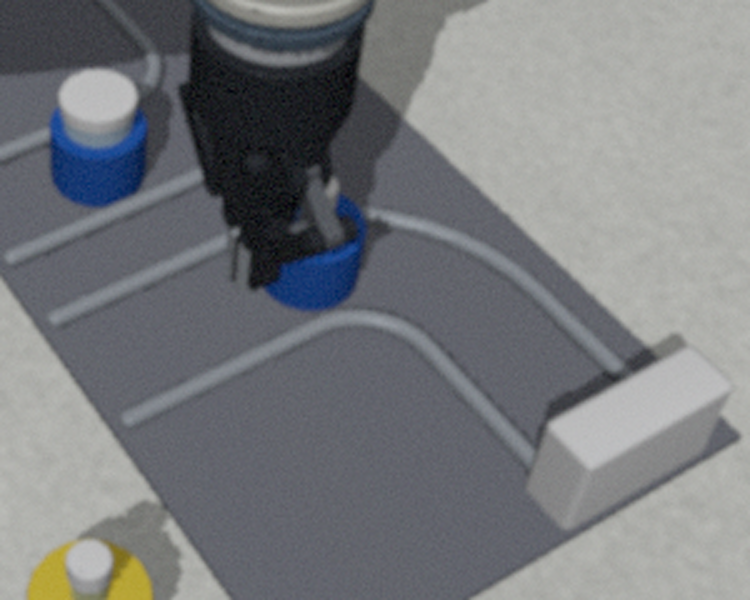

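The puck (crop (315,265)) is upright and moving ahead of the fingers into the bend, and the pot (98,140) is untouched. I'll continue round the curve.

Call:
move_arm --deltas "0 -0.4 0.05 0 0 0 1.4; 0 -0.8 0.05 0 0 0 3.3; 0 -1.15 0.1 0 0 0 5.5; 0 -1.55 0.1 0 0 0 8; 0 -1.95 0.15 0 0 0 11; 0 -2.35 0.15 0 0 0 14; 0 -2.75 0.15 0 0 0 17; 0 -3.15 0.1 0 0 0 20; 0 -3.55 0.05 0 0 0 23; 0 -3.95 0 0 0 0 26"

```text
t: 4.97
eef_pos: [529.1, -38.2, 33.6]
orientation: [-180.0, -0.0, 146.1]
wrist_force: [-1.0, 0.7, -0.3]
opening: 0.003
gripper_force: 0.4
```

```bash
python3 step.py 167.6 10 4; python3 - <<'E'
from h import *
im,d=eyes.get_image("side"); cv2.imwrite("pics/s3.png",cv2.resize(im[180:420,280:580],None,fx=2.5,fy=2.5,interpolation=cv2.INTER_CUBIC))
E
```

```text
tcp deck [  9.7 -62.5] [529.8 -38.4  33.7] 145.91208760057708 [-0.2  0.8 -0.8]
0 -0.43 0.08 0.00 0 0 3.2; 0 -0.82 0.15 0.00 0 0 6.3; 0 -1.22 0.19 0.00 0 0 9.3; 0 -1.62 0.22 0.00 0 0 12.4; 0 -2.02 0.22 0.00 0 0 15.5; 0 -2.42 0.20 0.00 0 0 18.5; 0 -2.82 0.16 0.00 0 0 21.6; 0 -3.21 0.10 0.00 0 0 24.6; 0 -3.60 0.02 0.00 0 0 27.7; 0 -3.99 -0.09 -0.00 0 0 30.7
```

View pics/s3.png

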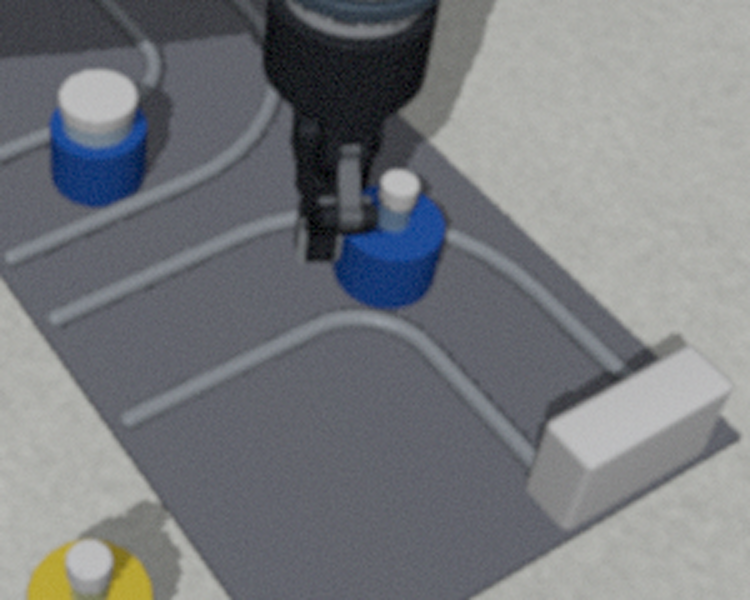

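The puck (crop (390,250)) is mid-bend, upright and still ahead of the fingers. I'll keep going.

Call:
move_arm --deltas "0 -0.45 0.1 0 0 0 3; 0 -0.8 0.15 0 0 0 6; 0 -1.2 0.2 0 0 0 9; 0 -1.6 0.2 0 0 0 12.5; 0 -2 0.2 0 0 0 15.5; 0 -2.4 0.2 0 0 0 18.5; 0 -2.8 0.15 0 0 0 21.5; 0 -3.2 0.1 0 0 0 24.5; 0 -3.6 0 0 0 0 27.5; 0 -4 -0.1 0 0 0 30.5"

```text
t: 5.9
eef_pos: [561.6, -61.1, 33.6]
orientation: [-180.0, -0.0, 115.7]
wrist_force: [-0.3, 0.5, -0.5]
opening: 0.0
gripper_force: 0.5
```

```bash
python3 step.py 207.6 10 4
```

```text
tcp deck [ 43.8 -83.2] [562.1 -61.7  33.6] 115.50817054005002 [ 0.5 -0.8 -0.3]
0 -0.38 0.12 0.00 0 0 3.4; 0 -0.77 0.18 0.00 0 0 6.4; 0 -1.17 0.23 0.00 0 0 9.5; 0 -1.57 0.25 0.00 0 0 12.6; 0 -1.97 0.25 0.00 0 0 15.6; 0 -2.37 0.23 0.00 0 0 18.5; 0 -2.77 0.19 0.00 0 0 21.1; 0 -3.18 0.12 0.00 0 0 23.4; 0 -3.57 0.04 0.00 0 0 25.4; 0 -3.97 -0.07 -0.00 0 0 27.0
```

Call:
move_arm --deltas "0 -0.4 0.1 0 0 0 3.5; 0 -0.8 0.2 0 0 0 6.5; 0 -1.2 0.25 0 0 0 9.5; 0 -1.6 0.25 0 0 0 12.5; 0 -2 0.25 0 0 0 15.5; 0 -2.4 0.25 0 0 0 18.5; 0 -2.8 0.2 0 0 0 21; 0 -3.2 0.1 0 0 0 23.5; 0 -3.6 0.05 0 0 0 25.5; 0 -4 -0.05 0 0 0 27"

```text
t: 6.78
eef_pos: [578.7, -97.3, 33.6]
orientation: [-180.0, -0.0, 88.8]
wrist_force: [0.2, 0.6, 0.3]
opening: 0.001
gripper_force: 0.3
```

```bash
python3 step.py 247.6 10 3.4; python3 - <<'E'
from h import *
im,d=eyes.get_image("side"); cv2.imwrite("pics/s4.png",cv2.resize(im[180:420,280:580],None,fx=2.5,fy=2.5,interpolation=cv2.INTER_CUBIC))
E
```

```text
blue 190 [  50.4 -164. ]
tcp deck [  63.3 -118.2] [578.8 -98.2  33.7] 88.66625811219471 [ 0.1  0.  -0.1]
0 -0.30 0.03 0.00 0 0 1.2; 0 -0.64 0.06 0.00 0 0 2.1; 0 -0.98 0.08 0.00 0 0 2.7; 0 -1.32 0.09 0.00 0 0 3.1; 0 -1.66 0.08 0.00 0 0 3.2; 0 -2.00 0.06 0.00 0 0 3.2; 0 -2.34 0.04 0.00 0 0 3.2; 0 -2.68 0.02 0.00 0 0 3.2; 0 -3.02 0.00 0.00 0 0 3.2; 0 -3.36 -0.02 -0.00 0 0 3.2
```

View pics/s4.png

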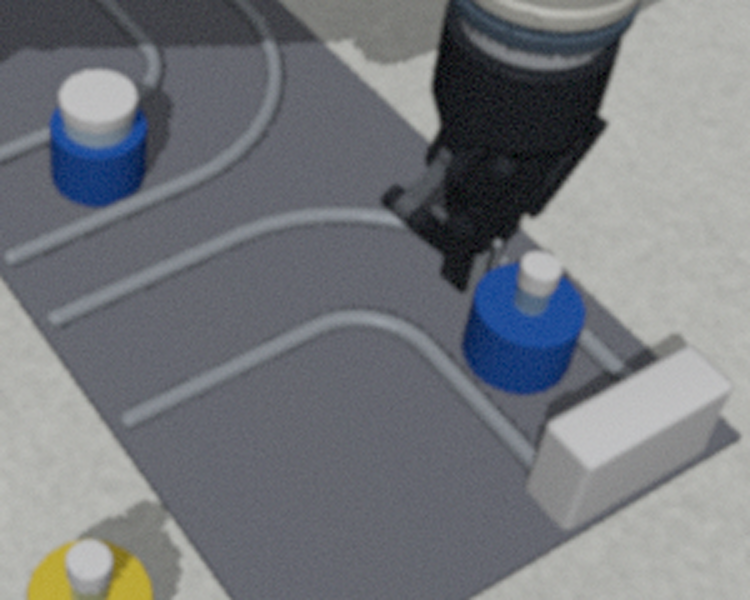

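The puck (crop (525,325)) is upright on the last straight, with the cap top at (540,266). I'll measure it before the final push.

```bash
python3 - <<'E'
from h import *; from plan import *
w=back("side",((540.5)/2.5-.5+280,(266.5)/2.5-.5+180),72)[:2];print(D["R"].T@(w-D["o"]))
w=back("side",((529)/2.5-.5+280,(303)/2.5-.5+180),44)[:2];print(D["R"].T@(w-D["o"]))
E
```

```text
[  67.25616201 -156.46528905]
[  67.95780992 -155.94770547]
```

Call:
move_arm --deltas "0 -0.3 0.05 0 0 0 1.2; 0 -0.65 0.05 0 0 0 2; 0 -1 0.1 0 0 0 2.7; 0 -1.35 0.1 0 0 0 3; 0 -1.7 0.1 0 0 0 3.2; 0 -2.05 0.05 0 0 0 3.2; 0 -2.4 0.05 0 0 0 3.2; 0 -2.7 0 0 0 0 3.2; 0 -2.9 0 0 0 0 3.2; 0 -3.1 0 0 0 0 3.2"

```text
t: 7.72
eef_pos: [578.1, -128.8, 33.7]
orientation: [180.0, -0.0, 85.5]
wrist_force: [0.5, 1.0, -0.0]
opening: 0.002
gripper_force: 0.3
```

```bash
python3 step.py 281 2 1; python3 - <<'E'
from h import *
im,d=eyes.get_image("side"); cv2.imwrite("pics/s5.png",cv2.resize(im[180:420,280:580],None,fx=2.5,fy=2.5,interpolation=cv2.INTER_CUBIC))
E
```

```text
blue 178 [  49.6 -195.3]
tcp deck [  65.1 -149.1] [ 578.1 -129.1   33.7] 85.52127927694639 [-1.  -0.4  0.2]
0 -0.31 -0.01 -0.00 0 0 0.1; 0 -0.41 -0.01 -0.00 0 0 0.1
```

View pics/s5.png

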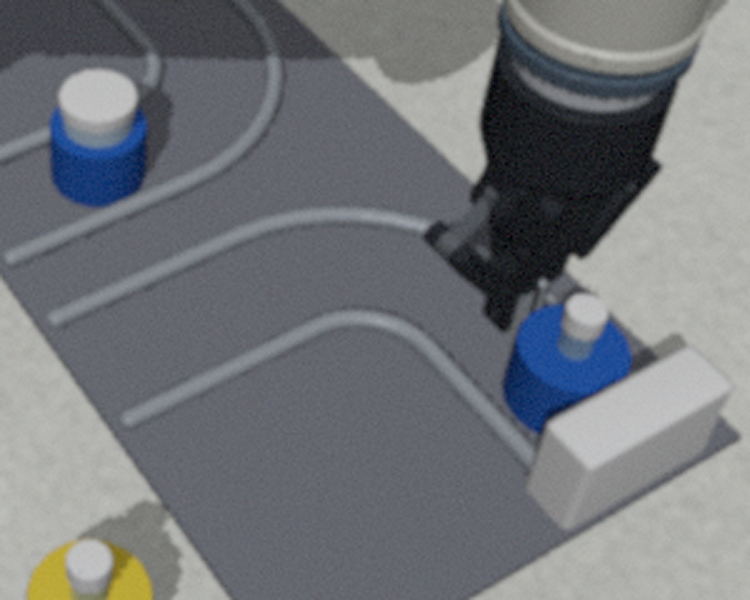

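The puck (crop (568,365)) is nearly at the reader block, with the cap at (585,309). I'll finish with 1 mm steps and watch the force.

Call:
move_arm --deltas "0 -0.1 0 0 0 0 0; 0 -0.2 0 0 0 0 0; 0 -0.3 0 0 0 0 0; 0 -0.3 0 0 0 0 0; 0 -0.3 0 0 0 0 0"

```text
t: 8.23
eef_pos: [577.9, -131.5, 33.7]
orientation: [180.0, 0.0, 85.5]
wrist_force: [0.8, 0.3, 0.4]
opening: -0.001
gripper_force: 0.0
```

```bash
python3 - <<'E'
from h import *; from plan import *
w=back("side",((585.5)/2.5-.5+280,(309.5)/2.5-.5+180),72)[:2];print("before nudge",D["R"].T@(w-D["o"]))
E
python3 step.py 281 2 1
```

```text
before nudge [  67.14435012 -186.89346805]
blue 171 [  49.4 -198.3]
tcp deck [  65.  -151.6] [ 577.9 -131.5   33.7] 85.53649174938388 [-0.4  0.1  0.8]
0 -0.06 -0.00 -0.00 0 0 0.1; 0 -0.16 -0.00 -0.00 0 0 0.1
```

Call:
move_arm --deltas "0 -0.05 0 0 0 0 0; 0 -0.1 0 0 0 0 0; 0 -0.15 0 0 0 0 0; 0 -0.15 0 0 0 0 0"

```text
t: 8.62
eef_pos: [577.9, -132.0, 33.7]
orientation: [-180.0, -0.1, 85.6]
wrist_force: [0.2, 5.7, 1.0]
opening: 0.001
gripper_force: 2.7
```

Call:
move_arm --deltas "0 0.5 0 0 0 0 0; 0 1 0 0 0 0 0; 0 2 0 0 0 0 0; 0 3 0 0 0 0 0; 0 3 0 -3 0 0 0; 0 3 0 -6 0 0 0; 0 3 0 -9 0 0 0; 0 8 0 -11 0 0 0; 0 12 0 -11 0 0 0; 0 12 0 -11 0 0 0"

```text
t: 9.45
eef_pos: [588.1, -8.0, 146.4]
orientation: [179.8, -0.2, 85.7]
wrist_force: [0.3, 0.7, -0.9]
opening: 0.001
gripper_force: 0.0
```

```bash
python3 step.py 281 1 1 pics/end.png; python3 - <<'E'
import cv2
im=cv2.imread("pics/end.png")[125:310,190:510];cv2.imwrite("pics/endc.png",cv2.resize(im,None,fx=2.5,fy=2.5,interpolation=cv2.INTER_CUBIC))
E
```

```text
blue 88 [  64.3 -165.7]
tcp deck [ 65.1 -27.8] [587.7  -8.1 145.2] 85.81915227566795 [-0.6  1.1  0.7]
0 -12.44 -0.08 -0.00 0 0 0.4
```

View pics/endc.png

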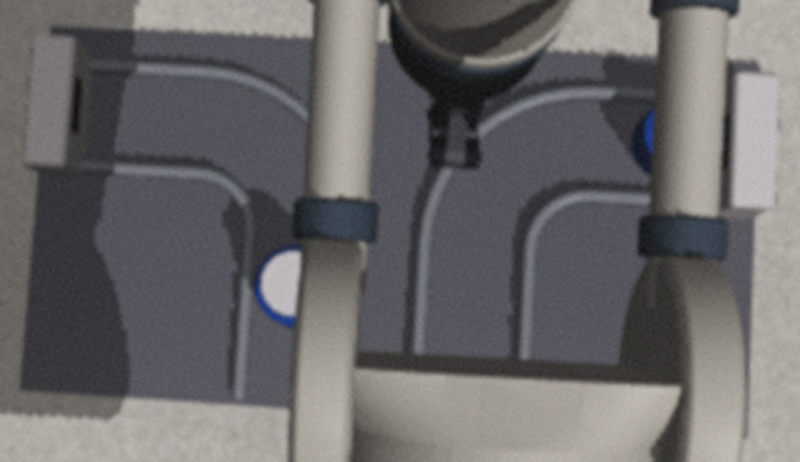

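The last nudge met firm resistance (5.7 N), so the puck is against the block. The crop shows its edge at (640,140), about 27 mm short of home as expected. The pot is unmoved at (290,285) and the arm is clear.

```bash
python3 -c "
from bench import workorder
print(workorder.sign_off())"
```

```text
the job is handed in; nothing more can be done
None
```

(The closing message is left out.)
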